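# Lock the instrument's bay cover with the flat screwdriver

### The job

The metal cover on top of the white bench instrument still has its slotted quarter-turn fastener open. Take the stout flat screwdriver from the wooden tool block, turn it lightly in the fastener's cup until the blade drops into the slot, then turn the fastener clockwise until it comes up against its stop, without leaning on it or wrenching it. Stand the screwdriver back in its hole in the block, fully down, and leave the nut driver, the beaker, the meter and the dish where they are.

Things in the scene. Friction and masses are not known exactly. Their poses are not given: they have to be found in the camera images.
- instrument: White bench instrument, 220 (x) x 250 (y) x 86 mm high, fixed to the bench; origin under its middle, z up, front panel with connectors towards -x. A thin metal cover lies on its top; in it, near the front, is the steel guide cup with the fastener at its bottom. The fastener's round steel head is sprung: it yields downward about 1.5 N per mm (1 N to start), at most 6.5 mm.
- cup_mouth (a point): Centre of the mouth of the fastener's guide cup (30 mm over its flange), 88 mm above the bench, 2 mm above the cover; z up along the fastener's axis. A funnel 20 mm wide at the mouth narrows within 4 mm to a straight bore 14 mm wide. The head's face lies 10 mm below the mouth; one straight slot, 3.8 mm wide and 4 mm deep, runs right across it at ANY angle, unrelated to this point's yaw.
- stud (a joint): How far the fastener is turned (rad): 0 fully open, growing as it turns clockwise seen from above, 1.60 at its stop (locked). Found at 0 to 0.35. It stays where it is left and turns against a steady friction of about 0.06 N m; both ends are hard stops.
- screwdriver_grip (a point): Middle of the pale wooden handle of the stout flat screwdriver (126 mm long, 110 g), 89 mm above the blade's end. Hexagonal handle, 28 mm across flats, reaching 29 mm below and above this point; below it a round 27 mm collar 8 mm long, above it an 8 mm dome. z runs from the blade to the handle, x along the blade's width; two flats face +x and -x, the others every 60 degrees.
- screwdriver_tip (a point): Middle of the end edge of the screwdriver's blade; z towards the handle, x along the blade's width. The flat blade is 12 mm wide, 2.0 mm thick and 7.5 mm long; above it the round shank, just as wide as the blade (12 mm), runs 44 mm up to the collar.
- hole (a point): Centre of the mouth of the screwdriver's hole, 21 mm wide, right through the wooden tool block (62 x 165 x 60 mm high, fixed); mouth 60 mm above the bench. z up; y along the block, away from its other hole (92 mm off) with a slim grey nut driver (18 mm thick, top 62 mm above the block). The screwdriver stands here with its collar on the block, blade's end 52 mm below the mouth.
- nut_driver_mid (a point): Bystander: middle of the slim grey nut driver (107 mm long, 18 mm thick), standing in the block's other hole.
- beaker_mid (a point): Bystander: middle of the glass beaker, 72 mm wide and 90 mm high, standing on the laboratory jack (100 x 110 mm, 70 mm high, fixed).
- meter: Bystander: grey hand-held meter lying on the bench near the robot, 150 x 72 x 26 mm; origin under its middle, x along it.
- dish: Bystander: white dish on the bench near the robot, 60 mm wide, 12 mm high; origin under its middle.
Not all that is in view belongs to the job. There is more than one size of the part that bears screwdriver_grip; the job needs the middle-sized.

How it is judged:
By the outcome, as a careful person would: the job done as asked, in the order asked, and still so for the second after the job is handed in, with the robot touching nothing.
It also fails if it takes over 72 s, if anything falls off the work surface, if the arm or the gripper's body presses on something with over 40 N, if the wrist force passes 120 N, or if a joint passes its speed limit or range.

### The arm

A 6-joint arm with a two-finger parallel gripper is mounted at the origin on the work surface. World frame = base frame: x ahead of the robot, y to its left, z up, the work surface at z = 0. Lengths are in m, angles in degrees, forces in N, time in s.
With the tool pointing down it reaches from about 0.325 to 0.75 m from the base axis. Payload 7.6 kg.
Tool frame: the origin (TCP) lies at the very end of the fingers, on their centre line; the grasp point (between the pads) lies 19 mm behind it (r.grip_point_offset is the distance from the TCP to the grasp point, in m); z points along the fingers, y is the line along which they close (so a half turn about z gives the same grasp; the last joint's range is limited). The gripper opens to 85 mm and grips with 20 to 120 N. Pads are 22 mm wide; open, the fingers measure 114 mm over their backs; the gripper's body (76 mm by 85 mm) begins 54 mm behind the grasp point. The pads swing forward as they close: fully open they stand 13 mm farther back than shut.
Start: joints at [69.425, 2.991, 80.254, -0, 96.75, -4.028], TCP at [0.15, 0.503, 0.231] pointing down, gripper open.
Joint ranges: [-166.34, 166.34], [-52.06, 124.39], [6.96, 135.62], [-60.46, 240.46], [14.63, 156.25], [-167.68, 167.68]. Speed limits (degrees/s): [147.25, 147.25, 172.46, 180, 180, 180].

### API

Orientations are given as [roll, pitch, yaw] about the fixed x, y, z axes, in that order (R = Rz(yaw) Ry(pitch) Rx(roll)).
In Python, from station import readout, cams, job, r gives the robot as it stands. The module is installed in compiled form; this text tells all that it offers.
- The arm moves only by the shell command python3 -m crank 'ROWS' [FORCE]. ROWS is JSON, a list of rows, each a list of 7 numbers: the shift along the world's x, y, z in mm, then the turn, a rotation vector about the world's x, y, z in degrees, then the opening, from 0 (shut) to 1 (fully open). In form: [[dx, dy, dz, rx, ry, rz, fingers], ...]. A call has exactly 10 rows; each row shifts and turns the commanded pose from where the row before left it; what a row does not reach is not made up. A row lasts 1/8 s, in which the tool goes at most 62.5 mm and 10.7 degrees, less where a joint would pass 70% of its speed; a pose out of reach is approached as far as the arm can. A call is refused whole if a number of a shift passes 62.5 or a number of a turn 10.7, either way. A call with a gripper value outside its range is refused whole. The fingers move at their own pace and stop on an object; FORCE is the grip in N (left out, the last holds). Time passes only in rows, so rows that do not move let the fingers close, or fill a call up. It gives the time, the measured TCP pose, the force, the opening and the grip force at its end, in the units of the state.
- readout.get_state(): the state, without advancing time (a new reading comes with each control period).
- cams.get_image(name): name is "side" or "top" or "wrist"; returns a dict with "img" (400x640x3 uint8, blue, green, red), "intrinsics" (3x3 intrinsics, pixels), "distortion" ([k1, k2, p1, p2, k3] as OpenCV has them; the pictures are not rectified), "origin" and "rotation" of the camera in the world. Camera axes: x right, y down, z forward; pixel columns grow to the right and rows downward; lengths in m; the calibration is good to about 2 mm. A picture is of the moment at which its call begins. There is no depth.
- job.close_job(): hands the job in; it is judged then, once.
The state is a dict: "clock": time; "q": joint angles; "joint_vel": joint speeds; "effort": joint torques, N m; "tcp_pos": TCP position; "orientation": TCP orientation; "wrist_force": force on the tool from outside, world axes, zero at the start; "ft_torque": the same for the moment, N m; "width": finger opening in m; "grasp_force": force on a finger pad.
Only numpy, scipy, OpenCV 4.12 (cv2) and the standard library are available. Lean on these libraries where they do the work, as an engineer would, in place of code of your own. Each camera call takes 0.05 s, during which the arm holds its last target. There are 200 camera calls.

## Working session

There is one attempt and no reset: what is moved stays moved. The work goes in short steps, Python scripts to look and compute and a shell command to move; the robot and the scene stay as the last step left them, time stands still between calls to the robot, and variables do not carry over. Pictures are saved under pics/ and viewed, at most 10 in all, crops included, and the job is handed in when it is done.

```bash
mkdir -p pics
cat > h.py <<'E'
import cv2,numpy as np,pickle
from station import readout,cams,job,r
def snap(n,f):
    d=cams.get_image(n); cv2.imwrite(f'pics/{f}.png',d['img']); pickle.dump(d,open(f'pics/{f}.pkl','wb')); return d
def ld(f): return pickle.load(open(f'pics/{f}.pkl','rb'))
def ray(d,uv):
    K=np.array(d['intrinsics'],float);D=np.array(d['distortion'],float)
    p=cv2.undistortPoints(np.array([[uv]],float),K,D)[0,0]
    v=np.array(d['rotation'])@np.array([p[0],p[1],1]); return np.array(d['origin'],float),v/np.linalg.norm(v)
def atz(d,uv,z):
    o,v=ray(d,uv); return o+v*(z-o[2])/v[2]
def tri(*prs):
    A=np.zeros((3,3));b=np.zeros(3)
    for d,uv in prs:
        o,v=ray(d,uv);P=np.eye(3)-np.outer(v,v);A+=P;b+=P@o
    x=np.linalg.solve(A,b); return x,[np.linalg.norm(np.cross(x-ray(d,uv)[0],ray(d,uv)[1])) for d,uv in prs]
def proj(d,X):
    R=np.array(d['rotation']).T;o=np.array(d['origin'],float)
    return cv2.projectPoints(np.array([X],float),cv2.Rodrigues(R)[0],-R@o,np.array(d['intrinsics'],float),np.array(d['distortion'],float))[0][0,0]
E
python3 - <<'E'
from h import *
np.set_printoptions(precision=3,suppress=True)
for n in ("side","top","wrist"):
    d=snap(n,n+'0'); print(n,d['origin'],d['rotation'],d['intrinsics'])
print(readout.get_state())
a=[cv2.imread(f'pics/{n}0.png') for n in ("top","side")]
E
```

```text
side [0.435 0.693 0.751] [-133.976   -0.139 -176.139] [[413.952   0.    325.348]
 [  0.    413.952 197.637]
 [  0.      0.      1.   ]]
top [0.262 0.005 1.398] [-169.018    0.631  -90.175] [[463.745   0.    320.244]
 [  0.    463.745 194.206]
 [  0.      0.      1.   ]]
wrist [0.079 0.525 0.373] [163.549   0.075  73.465] [[275.71    0.    323.924]
 [  0.    275.71  200.334]
 [  0.      0.      1.   ]]
{'clock': 0.15, 'q': array([69.426,  3.019, 80.299,  0.   , 96.75 , -4.03 ]), 'joint_vel': array([-0.017, -0.033, -0.202,  0.012, -0.018,  0.037]), 'effort': array([  0.001, -38.195, -36.042,  -0.   ,   0.005,  -0.   ]), 'tcp_pos': array([0.149, 0.503, 0.231]), 'orientation': array([-179.932,   -0.005,  163.456]), 'wrist_force': array([-0.384, -0.873, -0.475]), 'ft_torque': array([ 0.021, -0.059,  0.018]), 'grasp_force': 0.0, 'width': 0.0856015986658024}
```

View pics/top0.png

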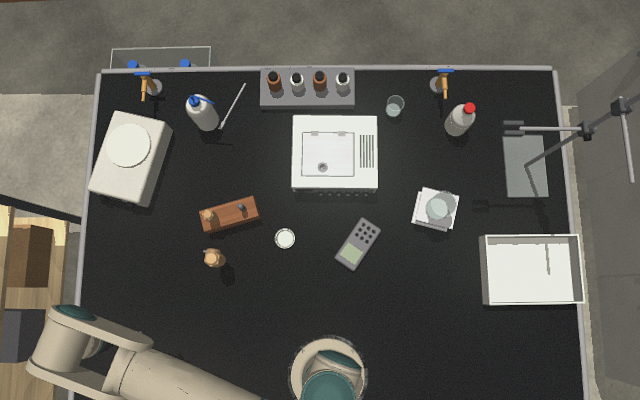

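View pics/side0.png

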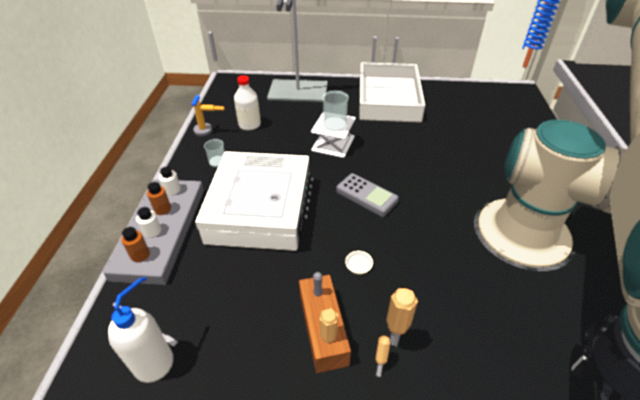

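The top view shows the block's screwdriver near (209,215), the nut driver at (241,208) and the cup at (322,168). Spare drivers, one large and one small, stand outside the block near (213,258). The side view shows the block's driver at (329,320), the cup at (275,197), and the spares at (401,310) and (383,352).

```bash
python3 - <<'E'
s=open('h.py').read()
s=s.replace("import cv2","from scipy.spatial.transform import Rotation as Ro\nimport cv2").replace("d=cams.get_image(n);","d=cams.get_image(n); d['rotation']=Ro.from_euler('xyz',d['rotation'],degrees=True).as_matrix();")
open('h.py','w').write(s)
E
python3 - <<'E'
from h import *
np.set_printoptions(precision=4,suppress=True)
t=snap('top','top1');s=snap('side','side1')
for n,a,b in [('cup',(322,168),(275,197)),('sd',(208,215),(329,315)),('nut',(241,208),(318,275)),('dish',(285,238),(359,262)),('big',(213,257),(403,295))]:
    print(n,tri((t,a),(s,b)), atz(t,a,.088 if n=='cup' else .13))
def crop(d,x,y,w,h,k): return cv2.resize(d['img'][y:y+h,x:x+w],None,fx=k,fy=k,interpolation=cv2.INTER_CUBIC)
a=crop(t,185,185,100,75,4);b=crop(s,280,250,100,75,4);c=crop(t,290,130,100,75,4);e=crop(s,225,160,100,75,4)
cv2.imwrite('pics/m1.png',np.vstack([np.hstack([a,b]),np.hstack([c,e])]))
E
```

```text
cup (array([0.5949, 0.0138, 0.0882]), [np.float64(0.001184833859518353), np.float64(0.0011848338595182783)]) [0.5938 0.0138 0.088 ]
sd (array([0.4515, 0.3314, 0.1283]), [np.float64(0.0005808921365896925), np.float64(0.0005808921365898044)]) [0.4507 0.331  0.13  ]
nut (array([0.4753, 0.242 , 0.1137]), [np.float64(0.002619868272980318), np.float64(0.002619868272980367)]) [0.47   0.2392 0.13  ]
dish (array([0.3974, 0.1263, 0.0094]), [np.float64(0.000657898730287446), np.float64(0.0006578987302873552)]) [0.3862 0.1157 0.13  ]
big (array([0.3321, 0.3051, 0.1612]), [np.float64(0.0007177711364081364), np.float64(0.0007177711364081838)]) [0.3346 0.3125 0.13  ]
```

View pics/m1.png

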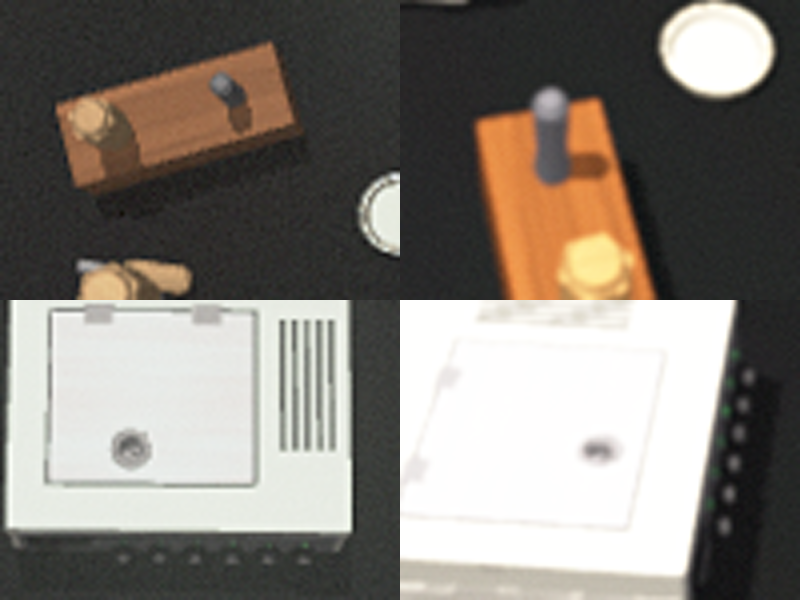

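The crops confirm it: block driver at the left hole, nut driver at the right, and the cup on the cover, with the slot not resolvable yet. Triangulated heights match the text (cup 0.088, driver top about 0.13). I'll go above the driver and look closely.

```bash
python3 -m crank '[[30,-17,0,0,0,0,1],[30,-17,0,0,0,0,1],[30,-17,0,0,0,0,1],[30,-17,0,0,0,0,1],[30,-17,0,0,0,0,1],[30,-17,0,0,0,0,1],[30,-17,0,0,0,0,1],[30,-18,0,0,0,0,1],[30,-18,0,0,0,0,1],[32,-17,0,0,0,0,1]]' 30
python3 - <<'E'
from h import *
np.set_printoptions(precision=4,suppress=True)
w=snap('wrist','w1');print(readout.get_state()['tcp_pos'],w['origin'])
print(proj(w,(0.4515,.3314,.134)),proj(w,(.475,.242,.122)))
E
```

```text
clock: 1.5
tcp_pos: [0.4524, 0.3306, 0.2312]
orientation: [180.0, -0.0, 163.5]
wrist_force: [-1.0, -0.3, 1.6]
width: 0.0853
grasp_force: 0.0
[0.4554 0.3283 0.2308] [0.3822 0.352  0.3736]
[323.8847 201.9415] [245.0276 244.315 ]
```

View pics/w1.png

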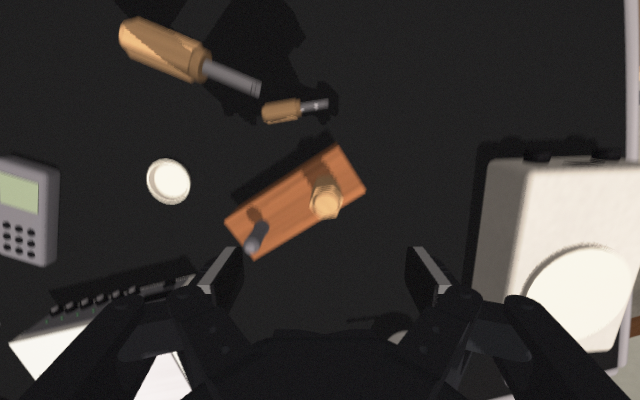

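The wrist view shows the driver's dome at (326,201), which agrees with the prediction (324,202), and the nut driver at (252,245). A zoom on the hexagon will give its angle.

Run:
```python
from h import *
w=ld('w1'); a=w['img'][170:235,285:370]
cv2.imwrite('pics/w1c.png',cv2.resize(a,None,fx=9,fy=9,interpolation=cv2.INTER_CUBIC))
s=ld('side1');t=ld('top1')
X,e=tri((w,(327,200)),(s,(329,315)));print(X,e,tri((w,(327,200)),(s,(329,315)),(t,(208,215))),atz(w,(327,200),.134))
print(tri((w,(253,245)),(s,(317,274))))
```

```text
[0.45143438 0.33426886 0.13287043] [np.float64(0.0006092257051369062), np.float64(0.0006092257051369747)] (array([0.45166955, 0.33246903, 0.12878396]), [np.float64(0.001817032181675391), np.float64(0.0008996682618547765), np.float64(0.0013782463314225208)]) [0.45054223 0.33462781 0.134     ]
(array([0.4780219 , 0.2494265 , 0.12551171]), [np.float64(0.0017467347825795094), np.float64(0.001746734782579698)])
```

View pics/w1c.png

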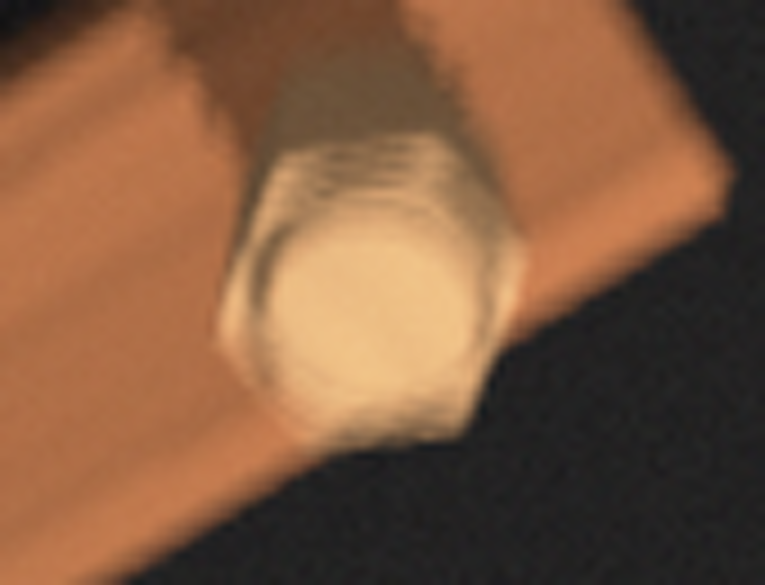

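The crop shows the hexagon's corners clearly, so I'll map them to the world at the handle-top height.

Run:
```python
from h import *
w=ld('w1');np.set_printoptions(precision=4,suppress=True)
P=np.array([atz(w,(285+x/9,170+y/9),.126) for x,y in [(285,150),(435,135),(522,250),(465,435),(315,440),(222,310)]])
print(P,P.mean(0),np.linalg.norm(P[:3]-P[3:],axis=1))
e=np.roll(P,-1,0)-P;print(np.degrees(np.arctan2(e[:,1],e[:,0]))%60)
d=P[3:]-P[:3];print(np.degrees(np.arctan2(d[:,1],d[:,0]))%60)
print(readout.get_state()['orientation'],readout.get_state()['tcp_pos'])
```

```text
[[0.4378 0.3285 0.126 ]
 [0.4407 0.3437 0.126 ]
 [0.455  0.349  0.126 ]
 [0.473  0.3378 0.126 ]
 [0.469  0.3223 0.126 ]
 [0.4524 0.3172 0.126 ]] [0.4546 0.3331 0.126 ] [0.0364 0.0355 0.0319]
[19.3304 20.2329 28.0018 15.4921 17.2244 22.131 ]
[14.7307 22.9678 25.2602]
[-179.936     0.0869  163.266 ] [0.4554 0.3283 0.2308]
```

Flat normals lie at about 50°, 110° and 170°. The gripper closes along 73.5°, so I'll turn -23.5°. I'll settle above the driver first.

```bash
python3 -m crank '[[0,2,0,0,0,-8,1],[0,0,-15,0,0,-8,1],[0,0,-20,0,0,-7.5,1],[0,0,-20,0,0,0,1],[0,0,-15,0,0,0,1],[0,0,0,0,0,0,1],[0,0,0,0,0,0,1],[0,0,0,0,0,0,1],[0,0,0,0,0,0,1],[0,0,0,0,0,0,1]]' 30
python3 - <<'E'
from h import *
np.set_printoptions(precision=4,suppress=True)
w=snap('wrist','w2');print(readout.get_state()['tcp_pos'],w['origin'])
cv2.imwrite('pics/w2c.png',cv2.resize(w['img'][100:300,200:440],None,fx=3,fy=3))
s=readout.get_state();print(s['orientation'])
E
```

```text
clock: 2.8
tcp_pos: [0.4516, 0.3333, 0.1616]
orientation: [180.0, 0.0, 140.0]
wrist_force: [-1.1, 0.2, 0.5]
width: 0.0854
grasp_force: 0.0
[0.4516 0.3333 0.1615] [0.3953 0.3805 0.3039]
[179.9794   0.0066 139.9543]
```

View pics/w2c.png

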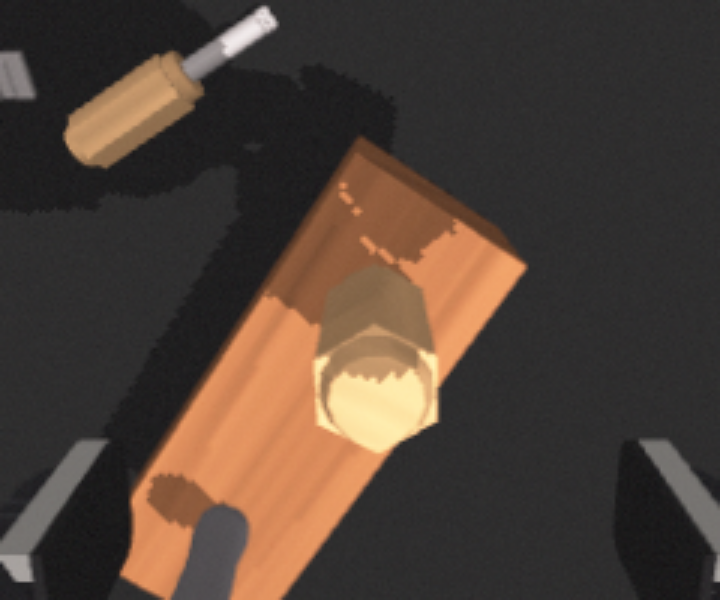

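The hexagon's flats now face the fingers squarely (left and right edges vertical), with its centre near crop (377,390), or px (325.7,230). Next I'll convert that centre and descend.

Run:
```python
from h import *
np.set_printoptions(precision=4,suppress=True)
w=ld('w2');print(atz(w,(325.7,230),.126))
```

```text
[0.4529 0.3339 0.126 ]
```

```bash
python3 -m crank '[[1,0.5,-14,0,0,0,1],[0,0,-17,0,0,0,1],[0,0,-17,0,0,0,1],[0,0,-17,0,0,0,1],[0,0,-17,0,0,0,1],[0,0,0,0,0,0,0],[0,0,0,0,0,0,0],[0,0,0,0,0,0,0],[0,0,0,0,0,0,0],[0,0,0,0,0,0,0]]' 60; python3 -m crank '[[0,0,0,0,0,0,0],[0,0,0,0,0,0,0],[0,0,0,0,0,0,0],[0,0,5,0,0,0,0],[0,0,10,0,0,0,0],[0,0,15,0,0,0,0],[0,0,20,0,0,0,0],[0,0,20,0,0,0,0],[0,0,20,0,0,0,0],[0,0,10,0,0,0,0]]'
python3 - <<'E'
from h import *
s=readout.get_state();print(s)
E
```

```text
clock: 4.1
tcp_pos: [0.453, 0.3341, 0.0804]
orientation: [179.9, 0.0, 140.0]
wrist_force: [-1.1, -0.2, 4.5]
width: 0.0273
grasp_force: 59.1
clock: 5.35
tcp_pos: [0.4529, 0.3341, 0.1814]
orientation: [179.9, 0.0, 140.0]
wrist_force: [-1.1, -0.2, -1.4]
width: 0.0273
grasp_force: 59.0
{'clock': 5.35, 'q': array([ 3.26536384e+01,  1.00814728e+01,  7.82841294e+01,  2.35341565e-03,
        9.14824594e+01, -1.73031824e+01]), 'joint_vel': array([ 4.49085169e-02, -1.72019551e+00, -4.98832654e+00, -1.95462233e-03,
        8.40636751e+00, -5.50030677e-02]), 'effort': array([ 6.16385994e-03, -4.33473873e+01, -3.60188663e+01, -1.63904962e-03,
       -9.02746688e-02,  1.03080978e-05]), 'tcp_pos': array([0.45288277, 0.33406897, 0.18144797]), 'orientation': array([1.79854238e+02, 4.29446677e-02, 1.39956830e+02]), 'wrist_force': array([-1.05637702, -0.1685672 , -1.35620079]), 'ft_torque': array([-0.00928943, -0.00743904, -0.01444273]), 'grasp_force': 59.01883816346526, 'width': 0.027251394647238747}
```

The screwdriver is held (27 mm, 59 N) and lifted, and its tip sits 72 mm below the TCP. I'll carry it to a place where the wrist camera looks down into the cup.

```bash
python3 -m crank '[[0,0,20,0,0,0,0],[0,0,10,0,0,0,0],[22,-44,0,0,0,0,0],[24,-47,0,0,0,0,0],[24,-47,0,0,0,0,0],[24,-47,0,0,0,0,0],[24,-47,0,0,0,0,0],[24,-47,0,0,0,0,0],[20,-38,0,0,0,0,0],[20,-38,0,0,0,0,0]]' 80; python3 -m crank '[[0,0,-5,0,0,0,0],[0,0,-5,0,0,0,0],[0,0,0,0,0,0,0],[0,0,0,0,0,0,0],[0,0,0,0,0,0,0],[0,0,0,0,0,0,0],[0,0,0,0,0,0,0],[0,0,0,0,0,0,0],[0,0,0,0,0,0,0],[0,0,0,0,0,0,0]]'
python3 - <<'E'
from h import *
np.set_printoptions(precision=4,suppress=True)
w=snap('wrist','w3');p=readout.get_state()['tcp_pos'];print(p,w['origin'],proj(w,(.595,.0138,.088)),proj(w,p-[0,0,.072]))
s=snap('side','s3')
u,v=proj(w,(.595,.0138,.083)).astype(int)
a=cv2.resize(w['img'][v-20:v+20,u-25:u+25],(500,400),interpolation=cv2.INTER_CUBIC)
b=cv2.resize(w['img'],(320,200)); 
c=np.zeros((400,800,3),np.uint8);c[:,:500]=a
u2,v2=proj(w,p-[0,0,.072]).astype(int);print(u-25,v-20,u2-25,v2-30)
q=w['img'][max(v2-30,0):v2+30,u2-25:u2+20];q=cv2.resize(q,(300,400),interpolation=cv2.INTER_CUBIC);c[:,500:]=q
cv2.imwrite('pics/w3c.png',c)
E
```

```text
clock: 6.6
tcp_pos: [0.6349, -0.0227, 0.2088]
orientation: [-180.0, -0.0, 139.9]
wrist_force: [0.5, -0.2, -0.7]
width: 0.0271
grasp_force: 79.6
clock: 7.85
tcp_pos: [0.6345, -0.0213, 0.1993]
orientation: [180.0, -0.0, 140.0]
wrist_force: [0.6, -0.2, -0.8]
width: 0.0275
grasp_force: 79.6
[ 0.6345 -0.0212  0.1993] [0.5783 0.026  0.3417] [325.4818 142.825 ] [323.9368 212.1336]
300 122 298 182
```

View pics/w3c.png

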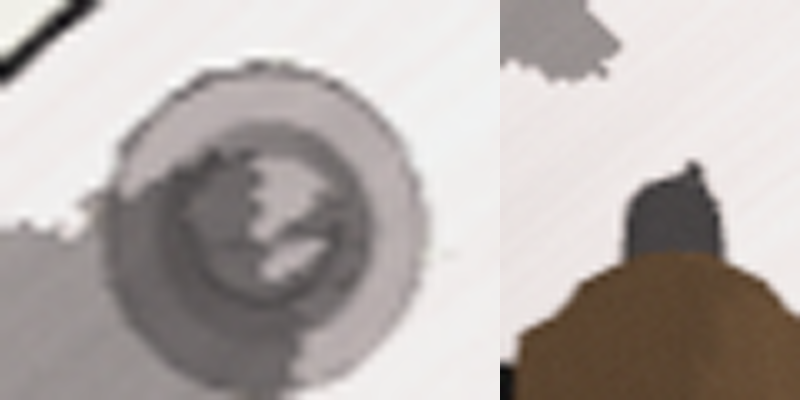

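The left half shows the cup, with the flange centred at crop (265,228), or px (326.5,144.8). The slot runs up to the right at roughly 25° in the image, partly in shadow. In the right half the blade corner peeks out up-right at (693,165), so the blade lies about 60° from the closing axis. I'll convert these to world angles.

Run:
```python
from h import *
np.set_printoptions(precision=4,suppress=True)
w=ld('w3')
cr=lambda x,y:(300+x/10-.45,122+y/10-.45)
print('mouth',atz(w,cr(265,228),.087), tri((w,cr(265,228)),(ld('top1'),(322,168)))[0])
f=lambda a,b,z:(lambda d:np.degrees(np.arctan2(d[1],d[0])))(atz(w,b,z)-atz(w,a,z))
print('slot',f(cr(250,255),cr(340,208),.078))
print('imgx',np.degrees(np.arctan2(*w['rotation'][[1,0],0])))
for a in (0,60,120): print(a,f((325,212),(325+10*np.cos(np.radians(a)),212-10*np.sin(np.radians(a))),.127))
p=readout.get_state()['tcp_pos']
for b in (-10,50,110):
  for sg in (-1,1):
    X=p-[0,0,.072]+sg*.006*np.array([np.cos(np.radians(b)),np.sin(np.radians(b)),0]); u=proj(w,X);print(b,sg,u,(500+(u[0]-298)*300/45,(u[1]-182)*400/60))
```

```text
mouth [0.5964 0.0133 0.087 ] [0.5971 0.0133 0.0757]
slot 77.28885747126813
imgx 49.96250747635742
0 49.95773311243977
60 111.34321296278311
120 168.67888868923382
-10 -1 [320.2399 206.1368] (np.float64(648.2661309406064), np.float64(160.91196024370885))
-10 1 [327.5558 218.1155] (np.float64(697.0384201950302), np.float64(240.77030571910618))
50 -1 [316.6146 212.1701] (np.float64(624.0976525577116), np.float64(201.13405263426878))
50 1 [331.2291 212.1607] (np.float64(721.5270625942526), np.float64(201.07164421758702))
110 -1 [320.2962 218.1202] (np.float64(648.6410945505921), np.float64(240.8011758385637))
110 1 [327.5954 206.1321] (np.float64(697.3025720082906), np.float64(160.88041552804614))
```

Blade is at 110° world (the predicted corner matches the image), the slot at about 77°, and the cup at (0.596, 0.0135). I'll go above the cup with the blade about 17° short of the slot.

```bash
python3 -m crank '[[-8,7,0,0,0,-5,0],[-10,9,0,0,0,-6,0],[-10,9,0,0,0,-5,0],[-10.5,10,-5,0,0,0,0],[0,0,-15,0,0,0,0],[0,0,-13,0,0,0,0],[0,0,0,0,0,0,0],[0,0,0,0,0,0,0],[0,0,0,0,0,0,0],[0,0,0,0,0,0,0]]'
python3 - <<'E'
from h import *
np.set_printoptions(precision=4,suppress=True)
s=readout.get_state();print(s['tcp_pos'],s['wrist_force'],s['ft_torque'])
w=snap('wrist','w4');p=s['tcp_pos'];u,v=proj(w,p-[0,0,.072]).astype(int);print(u,v)
a=snap('side','s4');u2,v2=proj(a,p-[0,0,.072]).astype(int)
c=np.hstack([cv2.resize(w['img'][v-30:v+30,u-30:u+30],(400,400),interpolation=cv2.INTER_CUBIC),cv2.resize(a['img'][v2-30:v2+30,u2-30:u2+30],(400,400),interpolation=cv2.INTER_CUBIC)])
cv2.imwrite('pics/c4.png',c)
E
```

```text
clock: 9.2
tcp_pos: [0.5962, 0.0137, 0.1668]
orientation: [180.0, 0.0, 124.0]
wrist_force: [-0.2, -0.6, -1.2]
width: 0.0273
grasp_force: 79.8
[0.5962 0.0137 0.1668] [-0.2418 -0.5661 -1.2451] [ 0.0094 -0.0405  0.0222]
324 212
```

View pics/c4.png

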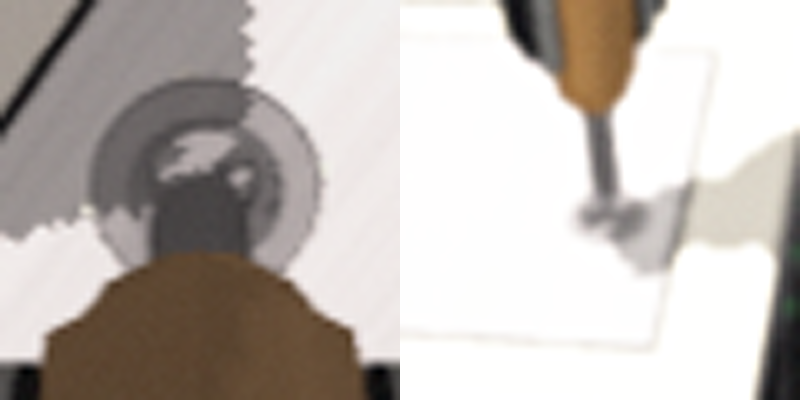

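The wrist crop shows the flange (x 90–322) centred about 6 crop px right of the shank (152–248), under 1 mm off. The side crop shows the blade right over the cup. I'll turn this into a correction.

Run:
```python
from h import *
np.set_printoptions(precision=4,suppress=True)
w=ld('w4');u,v=proj(w,np.array([.5962,.0137,.1668-.072])).astype(int)
cr=lambda x,y:(u-30+x/6.667-.42,v-30+y/6.667-.42)
print(u,v,proj(w,(.5962,.0137,.088)))
g=cv2.cvtColor(w['img'],cv2.COLOR_BGR2GRAY)
for rad in (.015,):
  # flange edge points seen in crop: left, right, top, upper right
  P=np.array([atz(w,cr(*q),.087) for q in [(90,180),(322,180),(205,77),(290,110),(120,115)]])
  A=np.c_[2*P[:,:2],np.ones(5)];x=np.linalg.lstsq(A,(P[:,:2]**2).sum(1),rcond=None)[0];print(x[:2],np.sqrt(x[2]+x[:2]@x[:2]))
print('shank',atz(w,cr(200,212),.105))
P=[atz(w,cr(x,205),.105) for x in(152,248)];print(P[0]-P[1],(P[0]+P[1])/2)
```

```text
324 212 [324.272  209.4647]
[0.5968 0.0132] 0.01479452282682638
shank [0.5944 0.0154 0.105 ]
[-0.0093 -0.0063  0.    ] [0.5939 0.0161 0.105 ]
```

```bash
python3 -m crank '[[1,0,0,0,0,0,0],[0,0,-2,0,0,0,0],[0,0,-2,0,0,0,0],[0,0,-2,0,0,0,0],[0,0,-2,0,0,0,0],[0,0,-2,0,0,0,0],[0,0,-2,0,0,0,0],[0,0,-1,0,0,0,0],[0,0,0,0,0,0,0],[0,0,0,0,0,0,0]]'
python3 - <<'E'
from h import *
np.set_printoptions(precision=4,suppress=True)
s=readout.get_state();print(s['tcp_pos'],s['wrist_force'],s['ft_torque'])
E
```

```text
clock: 10.55
tcp_pos: [0.597, 0.0138, 0.1534]
orientation: [180.0, 0.0, 124.0]
wrist_force: [-0.4, -0.2, -1.0]
width: 0.0274
grasp_force: 79.8
[0.597  0.0138 0.1534] [-0.3863 -0.165  -1.0262] [ 0.0439  0.0613 -0.0334]
```

The tip is in the bore with no side load. I'll go down to touch the head, pressing lightly.

```bash
python3 -m crank '[[0,0,-1,0,0,0,0],[0,0,-1,0,0,0,0],[0,0,-1,0,0,0,0],[0,0,-0.7,0,0,0,0],[0,0,-0.7,0,0,0,0],[0,0,0,0,0,0,0],[0,0,0,0,0,0,0],[0,0,0,0,0,0,0],[0,0,0,0,0,0,0],[0,0,0,0,0,0,0]]'
python3 - <<'E'
from h import *
np.set_printoptions(precision=4,suppress=True)
s=readout.get_state();print(s['tcp_pos'],s['wrist_force'],s['ft_torque'])
E
```

```text
clock: 11.8
tcp_pos: [0.597, 0.0138, 0.149]
orientation: [180.0, 0.0, 124.0]
wrist_force: [-0.7, 0.5, 1.5]
width: 0.0273
grasp_force: 80.0
[0.597  0.0138 0.149 ] [-0.7039  0.5379  1.5143] [ 0.0118  0.1533 -0.0487]
```

```bash
for i in 1; do python3 -m crank '[[0,0,0,0,0,-1.5,0],[0,0,0,0,0,-1.5,0],[0,0,0,0,0,-1.5,0],[0,0,0,0,0,-1.5,0],[0,0,0,0,0,-1.5,0],[0,0,0,0,0,-1.5,0],[0,0,0,0,0,-1.5,0],[0,0,0,0,0,-1.5,0],[0,0,0,0,0,0,0],[0,0,0,0,0,0,0]]'; done
python3 - <<'E'
from h import *
np.set_printoptions(precision=4,suppress=True)
s=readout.get_state();print(s['tcp_pos'],s['wrist_force'],s['ft_torque'])
E
```

```text
clock: 13.05
tcp_pos: [0.597, 0.0138, 0.1489]
orientation: [180.0, -0.0, 112.0]
wrist_force: [-0.0, -0.0, 1.7]
width: 0.0272
grasp_force: 80.2
[0.597  0.0138 0.1489] [-0.0014 -0.0019  1.6738] [ 0.0231 -0.0887  0.0057]
```

```bash
python3 -m crank '[[0,0,0,0,0,-1.5,0],[0,0,0,0,0,-1.5,0],[0,0,0,0,0,-1,0],[0,0,0,0,0,0,0],[0,0,0,0,0,0,0],[0,0,0,0,0,0,0],[0,0,0,0,0,0,0],[0,0,0,0,0,0,0],[0,0,0,0,0,0,0],[0,0,0,0,0,0,0]]';  python3 -m crank '[[0,0,0,0,0,-1.5,0],[0,0,0,0,0,-1.5,0],[0,0,0,0,0,-1,0],[0,0,0,0,0,0,0],[0,0,0,0,0,0,0],[0,0,0,0,0,0,0],[0,0,0,0,0,0,0],[0,0,0,0,0,0,0],[0,0,0,0,0,0,0],[0,0,0,0,0,0,0]]'
python3 - <<'E'
from h import *
np.set_printoptions(precision=4,suppress=True)
s=readout.get_state();print(s['tcp_pos'],s['wrist_force'],s['ft_torque'])
E
```

```text
clock: 14.3
tcp_pos: [0.597, 0.0138, 0.1489]
orientation: [-180.0, -0.0, 108.0]
wrist_force: [-0.4, -0.2, 0.5]
width: 0.027
grasp_force: 80.2
clock: 15.55
tcp_pos: [0.597, 0.0138, 0.1489]
orientation: [180.0, 0.0, 104.0]
wrist_force: [-1.6, -0.2, 2.1]
width: 0.0272
grasp_force: 80.2
[0.597  0.0138 0.1489] [-1.5505 -0.1726  2.1224] [0.0904 0.0964 0.0161]
```

```bash
python3 -m crank '[[0,0,0,0,0,-1.5,0],[0,0,0,0,0,-1.5,0],[0,0,0,0,0,-1,0],[0,0,0,0,0,0,0],[0,0,0,0,0,0,0],[0,0,0,0,0,0,0],[0,0,0,0,0,0,0],[0,0,0,0,0,0,0],[0,0,0,0,0,0,0],[0,0,0,0,0,0,0]]';  python3 -m crank '[[0,0,0,0,0,-1.5,0],[0,0,0,0,0,-1.5,0],[0,0,0,0,0,-1.5,0],[0,0,0,0,0,-1.5,0],[0,0,0,0,0,0,0],[0,0,0,0,0,0,0],[0,0,0,0,0,0,0],[0,0,0,0,0,0,0],[0,0,0,0,0,0,0],[0,0,0,0,0,0,0]]'
python3 - <<'E'
from h import *
np.set_printoptions(precision=4,suppress=True)
s=readout.get_state();print(s['tcp_pos'],s['wrist_force'],s['ft_torque'])
E
```

```text
clock: 16.8
tcp_pos: [0.597, 0.0138, 0.1489]
orientation: [180.0, 0.0, 100.0]
wrist_force: [-0.7, 0.5, 2.4]
width: 0.027
grasp_force: 80.1
clock: 18.05
tcp_pos: [0.597, 0.0138, 0.1489]
orientation: [180.0, 0.0, 94.0]
wrist_force: [-0.6, -0.3, 1.3]
width: 0.0273
grasp_force: 80.1
[0.597  0.0138 0.1489] [-0.5641 -0.3466  1.3348] [ 0.0247  0.0435 -0.0309]
```

```bash
python3 -m crank '[[0,0,0,0,0,-1.5,0],[0,0,0,0,0,-1.5,0],[0,0,0,0,0,-1.5,0],[0,0,0,0,0,-1.5,0],[0,0,0,0,0,-1.5,0],[0,0,0,0,0,-1.5,0],[0,0,0,0,0,-1,0],[0,0,0,0,0,0,0],[0,0,0,0,0,0,0],[0,0,0,0,0,0,0]]'
python3 - <<'E'
from h import *
np.set_printoptions(precision=4,suppress=True)
s=readout.get_state();print(s['tcp_pos'],s['wrist_force'],s['ft_torque'])
for n in ('w3','w4'):
    w=ld(n)
    # rectified patch of head plane, x right = world x, y up
    N=400;sc=.016/N
    g=np.array([[proj(w,(.5968-.008+.016*i/40,.0132+.008-.016*j/40,.078)) for i in range(40)] for j in range(40)],np.float32)
    m=cv2.resize(g,(N,N));cv2.imwrite(f'pics/{n}r.png',cv2.remap(w['img'],m[...,0].copy(),m[...,1].copy(),cv2.INTER_CUBIC))
cv2.imwrite('pics/rr.png',np.hstack([cv2.imread('pics/w3r.png'),cv2.imread('pics/w4r.png')]))
E
```

```text
clock: 19.3
tcp_pos: [0.5971, 0.0137, 0.1488]
orientation: [180.0, 0.0, 84.0]
wrist_force: [2.9, -1.3, -1.9]
width: 0.0268
grasp_force: 79.7
[0.5971 0.0137 0.1488] [ 2.8697 -1.3348 -1.88  ] [-0.3841 -0.6762  0.0081]
```

View pics/rr.png

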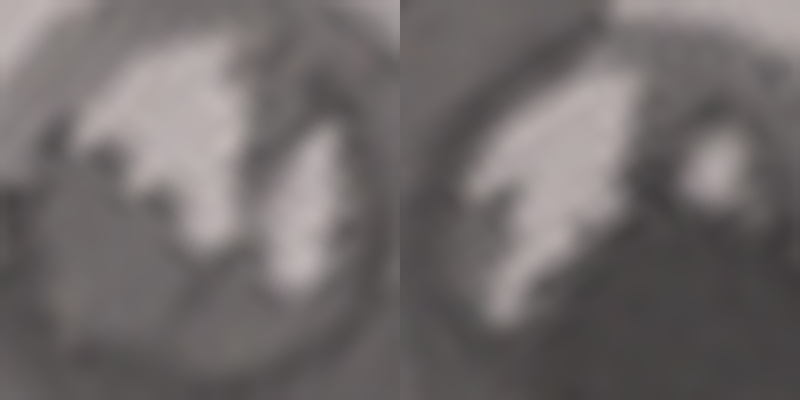

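Upward force vanished at yaw 84°, so the blade has dropped in. The rectified patch shows the slot at about 58°, which agrees. I'll lower it 2 mm for full engagement without bottoming.

```bash
python3 -m crank '[[0,0,-0.7,0,0,1,0],[0,0,-0.7,0,0,1,0],[0,0,-0.6,0,0,1,0],[0,0,0,0,0,0,0],[0,0,0,0,0,0,0],[0,0,0,0,0,0,0],[0,0,0,0,0,-2,0],[0,0,0,0,0,-2,0],[0,0,0,0,0,-2,0],[0,0,0,0,0,-2,0]]'
python3 - <<'E'
from h import *
np.set_printoptions(precision=4,suppress=True)
s=readout.get_state();print(s['tcp_pos'],s['wrist_force'],s['ft_torque'],s['effort'])
E
```

```text
clock: 20.55
tcp_pos: [0.5973, 0.0136, 0.1471]
orientation: [179.9, 0.0, 78.8]
wrist_force: [4.7, -2.6, 0.1]
width: 0.027
grasp_force: 79.9
[0.5973 0.0136 0.1471] [ 4.6512 -2.6136  0.0624] [-0.6825 -1.139   0.0315] [  1.7064 -46.4079 -33.0251   0.9228   1.6707  -0.3371]
```

```bash
cat > st.py <<'E'
from h import *
np.set_printoptions(precision=3,suppress=True)
s=readout.get_state();print(s['tcp_pos'],s['orientation'],s['wrist_force'],s['ft_torque'],s['effort'][5],s['q'][5])
E
python3 -m crank '[[0.4,-0.3,0,0,0,-4,0],[0,0,0,0,0,-4,0],[0,0,0,0,0,-4,0],[0,0,0,0,0,-4,0],[0,0,0,0,0,-4,0],[0,0,0,0,0,-4,0],[0,0,0,0,0,-4,0],[0,0,0,0,0,-2,0],[0,0,0,0,0,0,0],[0,0,0,0,0,0,0]]';python3 st.py
```

```text
clock: 21.8
tcp_pos: [0.5977, 0.0128, 0.1471]
orientation: [179.9, 0.0, 48.9]
wrist_force: [5.5, -4.3, 0.0]
width: 0.0273
grasp_force: 80.0
[0.598 0.013 0.147] [179.902   0.014  48.854] [ 5.467 -4.305  0.002] [-0.986 -1.123  0.034] 0.06614667596295476 38.870480193215776
```

```bash
python3 -m crank '[[0.6,-0.5,0,0,0,-4,0],[0,0,0,0,0,-4,0],[0,0,0,0,0,-4,0],[0,0,0,0,0,-4,0],[0,0,0,0,0,-4,0],[0,0,0,0,0,-4,0],[0,0,0,0,0,-4,0],[0,0,0,0,0,0,0],[0,0,0,0,0,0,0],[0,0,0,0,0,0,0]]';python3 st.py
```

```text
clock: 23.05
tcp_pos: [0.598, 0.0126, 0.147]
orientation: [180.0, 0.0, 21.0]
wrist_force: [4.1, -2.9, 0.8]
width: 0.0275
grasp_force: 80.1
[0.598 0.013 0.147] [179.953   0.02   20.994] [ 4.142 -2.893  0.82 ] [-0.93  -0.775 -0.016] 0.0606638565659523 66.69729658663078
```

```bash
python3 -m crank '[[0.4,-0.3,0,0,0,-2,0],[0,0,0,0,0,-2,0],[0,0,0,0,0,-2,0],[0,0,0,0,0,-2,0],[0,0,0,0,0,-2,0],[0,0,0,0,0,-2,0],[0,0,0,0,0,0,0],[0,0,0,0,0,0,0],[0,0,0,0,0,0,0],[0,0,0,0,0,0,0]]';python3 st.py
```

```text
clock: 24.3
tcp_pos: [0.5983, 0.0126, 0.1468]
orientation: [180.0, 0.0, 9.0]
wrist_force: [-0.3, -5.5, -0.3]
width: 0.0267
grasp_force: 80.1
[0.598 0.013 0.147] [179.985   0.026   8.965] [-0.35  -5.453 -0.265] [-1.189 -0.158  0.049] 0.061261479277163744 78.71375547302343
```

```bash
python3 -m crank '[[0,-0.4,0,0,0,-1,0],[0,0,0,0,0,-1,0],[0,0,0,0,0,-1,0],[0,0,0,0,0,-1,0],[0,0,0,0,0,-1,0],[0,0,0,0,0,-1,0],[0,0,0,0,0,0,0],[0,0,0,0,0,0,0],[0,0,0,0,0,0,0],[0,0,0,0,0,0,0]]';python3 st.py
```

```text
clock: 25.55
tcp_pos: [0.5984, 0.0123, 0.1469]
orientation: [-180.0, 0.0, 3.0]
wrist_force: [-0.4, -2.8, 0.2]
width: 0.0272
grasp_force: 80.0
[0.598 0.012 0.147] [-179.999    0.004    2.955] [-0.364 -2.796  0.221] [-0.695  0.024  0.016] 0.059812667313963175 84.68926300284288
```

```bash
python3 -m crank '[[0,-0.2,0,0,0,-1,0],[0,0,0,0,0,-1,0],[0,0,0,0,0,-1,0],[0,0,0,0,0,-1,0],[0,0,0,0,0,-1,0],[0,0,0,0,0,-1,0],[0,0,0,0,0,0,0],[0,0,0,0,0,0,0],[0,0,0,0,0,0,0],[0,0,0,0,0,0,0]]';python3 st.py
```

```text
clock: 26.8
tcp_pos: [0.5984, 0.0121, 0.1469]
orientation: [-180.0, 0.0, -3.0]
wrist_force: [-0.5, -1.5, 0.8]
width: 0.027
grasp_force: 80.0
[0.598 0.012 0.147] [-179.999    0.005   -3.043] [-0.474 -1.536  0.773] [-0.312  0.111  0.079] 0.05910422187298536 90.67016107096356
```

```bash
python3 -m crank '[[0,-0.1,0,0,0,-1,0],[0,0,0,0,0,-1,0],[0,0,0,0,0,-1,0],[0,0,0,0,0,-1,0],[0,0,0,0,0,-1,0],[0,0,0,0,0,0,0],[0,0,0,0,0,0,0],[0,0,0,0,0,0,0],[0,0,0,0,0,0,0],[0,0,0,0,0,0,0]]';python3 st.py
```

```text
clock: 28.05
tcp_pos: [0.5984, 0.012, 0.1469]
orientation: [180.0, 0.0, -8.0]
wrist_force: [-0.9, -0.1, 0.2]
width: 0.0275
grasp_force: 80.0
[0.598 0.012 0.147] [179.999   0.002  -8.046] [-0.86  -0.062  0.226] [-0.089  0.135  0.026] 0.059045415837317705 95.66223571922761
```

```bash
python3 -m crank '[[0,0,0,0,0,-1,0],[0,0,0,0,0,-1,0],[0,0,0,0,0,-1,0],[0,0,0,0,0,-1,0],[0,0,0,0,0,0,0],[0,0,0,0,0,0,0],[0,0,0,0,0,0,0],[0,0,0,0,0,0,0],[0,0,0,0,0,0,0],[0,0,0,0,0,0,0]]';python3 st.py
```

```text
clock: 29.3
tcp_pos: [0.5984, 0.012, 0.1469]
orientation: [180.0, -0.0, -12.0]
wrist_force: [-0.4, 0.1, 0.4]
width: 0.027
grasp_force: 79.9
[0.598 0.012 0.147] [179.994  -0.    -12.046] [-0.382  0.061  0.38 ] [-0.1    0.123  0.075] 0.0594542920589447 99.66018320780813
```

```bash
python3 -m crank '[[0,0,0,0,0,-1,0],[0,0,0,0,0,-1,0],[0,0,0,0,0,-1,0],[0,0,0,0,0,-1,0],[0,0,0,0,0,0,0],[0,0,0,0,0,0,0],[0,0,0,0,0,0,0],[0,0,0,0,0,0,0],[0,0,0,0,0,0,0],[0,0,0,0,0,0,0]]';python3 st.py
```

```text
clock: 30.55
tcp_pos: [0.5984, 0.012, 0.1469]
orientation: [180.0, -0.0, -16.0]
wrist_force: [-0.9, -0.6, -0.4]
width: 0.0272
grasp_force: 80.0
[0.598 0.012 0.147] [179.994  -0.    -16.047] [-0.918 -0.567 -0.417] [-0.134  0.24   0.028] 0.0597422244027257 103.66169271630274
```

```bash
python3 -m crank '[[0,0,0,0,0,-1,0],[0,0,0,0,0,-1,0],[0,0,0,0,0,-1,0],[0,0,0,0,0,0,0],[0,0,0,0,0,0,0],[0,0,0,0,0,0,0],[0,0,0,0,0,0,0],[0,0,0,0,0,0,0],[0,0,0,0,0,0,0],[0,0,0,0,0,0,0]]';python3 st.py
```

```text
clock: 31.8
tcp_pos: [0.5984, 0.012, 0.1469]
orientation: [180.0, 0.0, -19.0]
wrist_force: [0.0, -1.5, 0.4]
width: 0.0274
grasp_force: 80.0
[0.598 0.012 0.147] [179.994   0.001 -19.05 ] [ 0.031 -1.531  0.428] [-0.234  0.269  0.105] 0.059971343725919724 106.66285546292389
```

```bash
python3 -m crank '[[0,0,0,0,0,-1,0],[0,0,0,0,0,-1,0],[0,0,0,0,0,-1,0],[0,0,0,0,0,0,0],[0,0,0,0,0,0,0],[0,0,0,0,0,0,0],[0,0,0,0,0,0,0],[0,0,0,0,0,0,0],[0,0,0,0,0,0,0],[0,0,0,0,0,0,0]]';python3 st.py
```

```text
clock: 33.05
tcp_pos: [0.5984, 0.012, 0.1469]
orientation: [180.0, 0.0, -22.0]
wrist_force: [-1.2, -1.9, -0.3]
width: 0.0272
grasp_force: 80.0
[0.598 0.012 0.147] [179.991   0.002 -22.047] [-1.203 -1.911 -0.322] [-0.391  0.303  0.005] 0.08727498818188906 109.66136456905494
```

Joint-6 torque has risen above the steady 0.060, possibly the stop. I'll try a small further step to confirm.

```bash
python3 -m crank '[[0,0,0,0,0,-0.5,0],[0,0,0,0,0,-0.5,0],[0,0,0,0,0,0,0],[0,0,0,0,0,0,0],[0,0,0,0,0,0,0],[0,0,0,0,0,0,0],[0,0,0,0,0,0,0],[0,0,0,0,0,0,0],[0,0,0,0,0,0,0],[0,0,0,0,0,0,0]]';python3 st.py
```

```text
clock: 34.3
tcp_pos: [0.5984, 0.0119, 0.1469]
orientation: [180.0, -0.0, -23.0]
wrist_force: [-1.7, -3.0, -0.2]
width: 0.0273
grasp_force: 80.0
[0.598 0.012 0.147] [179.992  -0.004 -23.049] [-1.722 -2.998 -0.248] [-0.645  0.349  0.111] 0.10224874131381512 110.66243481645085
```

```bash
python3 -m crank '[[0,-0.1,0,0,0,-0.7,0],[0,0,0,0,0,-0.7,0],[0,0,0,0,0,-0.6,0],[0,0,0,0,0,0,0],[0,0,0,0,0,0,0],[0,0,0,0,0,0,0],[0,0,0,0,0,0,0],[0,0,0,0,0,0,0],[0,0,0,0,0,0,0],[0,0,0,0,0,0,0]]';python3 st.py
```

```text
clock: 35.55
tcp_pos: [0.5984, 0.0119, 0.1469]
orientation: [180.0, 0.0, -25.0]
wrist_force: [-2.2, -3.0, 0.3]
width: 0.0273
grasp_force: 80.0
[0.598 0.012 0.147] [179.993   0.004 -25.046] [-2.159 -3.023  0.331] [-0.55   0.348  0.187] 0.1263477047905326 112.65021949660557
```

Torque keeps rising with each step (0.06 to 0.126 N m) while the turn is taken up in the grip, so the fastener is against its stop. I'll unload the blade and lift straight out.

```bash
python3 -m crank '[[0,0,0,0,0,3,0],[0,0,0,0,0,3,0],[0,0,0,0,0,2.5,0],[0,0,0,0,0,0,0],[0,0,2,0,0,0,0],[0,0,5,0,0,0,0],[0,0,8,0,0,0,0],[0,0,20,0,0,0,0],[0,0,20,0,0,0,0],[0,0,20,0,0,0,0]]';python3 st.py
python3 -m crank '[[-10,30,0,0,0,8,0],[-16,36,0,0,0,8,0],[-17,37,0,0,0,8,0],[-17,37,0,0,0,8,0],[-17,37,0,0,0,8,0],[-17,37,0,0,0,8,0],[-17,37,0,0,0,8,0],[-17,36,0,0,0,8,0],[-12,25,0,0,0,2,0],[-5,10,0,0,0,0,0]]';python3 st.py
```

```text
clock: 36.8
tcp_pos: [0.5986, 0.0121, 0.2235]
orientation: [-180.0, -0.1, -16.5]
wrist_force: [-0.7, 0.5, -1.0]
width: 0.027
grasp_force: 79.9
[0.599 0.012 0.224] [-179.965   -0.062  -16.545] [-0.682  0.545 -0.982] [-0.008 -0.025  0.023] 2.757220499916002e-05 104.16252243314723
clock: 38.05
tcp_pos: [0.4528, 0.3352, 0.2227]
orientation: [180.0, -0.1, 49.5]
wrist_force: [-0.4, 1.0, -1.2]
width: 0.027
grasp_force: 79.8
[0.453 0.335 0.223] [179.994  -0.065  49.529] [-0.359  0.955 -1.248] [-0.004 -0.045 -0.017] -0.25830382481217384 73.22368019518758
```

```bash
python3 -m crank '[[0,-1,0,0,0,0,0],[0,0,0,0,0,0,0],[0,0,-15,0,0,0,0],[0,0,-20,0,0,0,0],[0,0,-20,0,0,0,0],[0,0,-15,0,0,0,0],[0,0,-10,0,0,0,0],[0,0,-10,0,0,0,0],[0,0,-10,0,0,0,0],[0,0,-5,0,0,0,0]]';python3 st.py
```

```text
clock: 39.3
tcp_pos: [0.4533, 0.3328, 0.1163]
orientation: [-180.0, 0.0, 49.5]
wrist_force: [0.3, 0.3, -0.9]
width: 0.027
grasp_force: 79.8
[0.453 0.333 0.116] [-179.997    0.028   49.454] [ 0.268  0.345 -0.935] [-0.014 -0.031  0.032] -8.115815944620408e-05 73.07375928532358
```

```bash
python3 -m crank '[[0,1,-10,0,0,0,0],[0,0,-10,0,0,0,0],[0,0,-8,0,0,0,0],[0,0,-4,0,0,0,0],[0,0,-2,0,0,0,0],[0,0,-1,0,0,0,0],[0,0,-0.5,0,0,0,0],[0,0,0,0,0,0,0],[0,0,0,0,0,0,0],[0,0,0,0,0,0,0]]' 40;python3 st.py
```

```text
clock: 40.55
tcp_pos: [0.4534, 0.3339, 0.0815]
orientation: [180.0, -0.0, 49.5]
wrist_force: [0.9, -0.1, -1.4]
width: 0.0271
grasp_force: 79.8
[0.453 0.334 0.082] [179.993  -0.008  49.454] [ 0.936 -0.102 -1.406] [ 0.033 -0.024 -0.025] -1.7290785763179883e-05 73.16061600926604
```

Next: down to contact, gentle release, then retreat straight up.

```bash
python3 -m crank '[[0,0,-0.5,0,0,0,0],[0,0,-0.5,0,0,0,0],[0,0,-0.5,0,0,0,0],[0,0,0,0,0,0,0],[0,0,0,0,0,0,0.45],[0,0,0,0,0,0,0.6],[0,0,0,0,0,0,0.7],[0,0,0,0,0,0,0.7],[0,0,0,0,0,0,0.7],[0,0,0,0,0,0,0.7]]';python3 st.py
python3 -m crank '[[0,0,10,0,0,0,0.7],[0,0,15,0,0,0,0.7],[0,0,20,0,0,0,0.7],[0,0,30,0,0,0,0.7],[0,0,30,0,0,0,0.7],[-20,20,20,0,0,0,0.7],[-40,30,0,0,0,0,0.7],[-40,30,0,0,0,0,0.7],[0,0,0,0,0,0,0.7],[0,0,0,0,0,0,0.7]]'
python3 - <<'E'
from h import *
t=snap('top','t9');s=snap('side','s9')
cr=lambda d,x,y,w,h,k: cv2.resize(d['img'][y:y+h,x:x+w],None,fx=k,fy=k,interpolation=cv2.INTER_CUBIC)
cv2.imwrite('pics/f.png',np.vstack([np.hstack([cr(t,185,185,100,75,4),cr(s,280,280,100,75,4)]),np.hstack([cr(t,305,150,40,30,10),cr(s,255,182,40,30,10)])]))
E
```

```text
clock: 41.8
tcp_pos: [0.4534, 0.3339, 0.0799]
orientation: [180.0, -0.0, 49.5]
wrist_force: [-0.1, -0.7, -0.1]
width: 0.0598
grasp_force: 0.0
[0.453 0.334 0.08 ] [179.992  -0.     49.454] [-0.147 -0.685 -0.12 ] [ 0.017 -0.025 -0.051] -1.334805034503006e-05 73.16012546184125
clock: 43.05
tcp_pos: [0.3537, 0.4139, 0.2059]
orientation: [180.0, -0.1, 49.5]
wrist_force: [0.5, -0.5, 0.6]
width: 0.0599
grasp_force: 0.0
```

View pics/f.png

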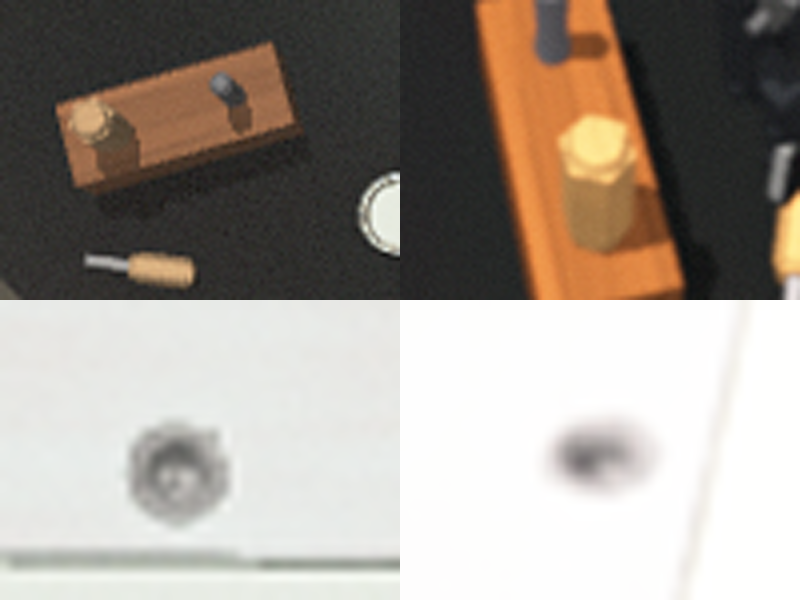

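The driver stands back in its hole with its collar down and the nut driver is undisturbed. The large spare seems to have changed place in the top view, so I'll check numerically when that happened.

Run:
```python
from h import *
np.set_printoptions(precision=3,suppress=True)
w=ld('w1');print('w1 blade end',atz(w,(260,91),.0),'handle far end if lying',atz(w,(122,32),.03))
def tan(d):
    h=cv2.cvtColor(d['img'],cv2.COLOR_BGR2HSV);m=cv2.inRange(h,(8,60,90),(25,255,255))
    n,l,s,c=cv2.connectedComponentsWithStats(m);return [(s[i].tolist(),c[i].round().tolist()) for i in range(1,n) if s[i][4]>25]
for f in ('top0','side0','top1','side1','s3','s4','t9','s9'):
    if f[-1]=='0': d={'img':cv2.imread(f'pics/{f}.png')}
    else: d=ld(f)
    print(f,[x for x in tan(d) if (190<x[1][0]<290 and 190<x[1][1]<320 if f[0]=='t' else 290<x[1][0]<470 and x[1][1]>250)])
```

```text
w1 blade end [0.326 0.284 0.   ] handle far end if lying [0.225 0.161 0.03 ]
top0 [([199, 195, 60, 37, 1164], [228.0, 213.0]), ([204, 248, 20, 19, 271], [213.0, 257.0])]
side0 [([299, 274, 52, 99, 3235], [324.0, 325.0]), ([386, 288, 33, 47, 942], [401.0, 313.0]), ([375, 335, 16, 30, 356], [382.0, 350.0])]
top1 [([199, 195, 60, 37, 1162], [228.0, 213.0]), ([204, 250, 29, 17, 316], [216.0, 257.0])]
side1 [([299, 274, 52, 99, 3237], [324.0, 325.0]), ([376, 287, 43, 65, 1273], [396.0, 319.0])]
s3 [([409, 270, 40, 43, 950], [429.0, 290.0]), ([299, 274, 52, 99, 3254], [324.0, 325.0]), ([373, 324, 15, 28, 319], [380.0, 337.0])]
s4 [([409, 270, 40, 43, 948], [429.0, 290.0]), ([299, 274, 52, 99, 3245], [324.0, 325.0]), ([373, 324, 15, 28, 321], [380.0, 337.0])]
t9 [([199, 195, 60, 37, 1150], [228.0, 213.0]), ([217, 248, 17, 9, 127], [225.0, 252.0]), ([244, 273, 32, 29, 489], [260.0, 287.0])]
s9 [([299, 274, 52, 99, 3220], [324.0, 325.0]), ([373, 325, 15, 27, 289], [380.0, 338.0])]
```

The two spares were toppling between my first and second pictures, before I moved the arm. They lie on the bench, clear of everything. The fastener reached its stop and the driver is seated, so I'll hand in.

```bash
python3 -c "
from station import job
print(job.close_job())"
```

```text
the job is handed in; nothing more can be done
None
```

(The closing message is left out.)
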